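# Fit a battery pack under a multimeter's flush sliding cover

## Task

The multimeter clamped face down in the cradle needs a battery: press on its flush grey cover and slide it fully open, lay the blue battery pack flat in the well underneath, pushed right down, and slide the cover fully shut over it. The cover is thin: never push on it with more than 22 N, and leave the other things on the bench where they are.

Things in the scene. Friction and masses are not known exactly. Their poses are not given: they have to be found in the camera images.
- cradle: Steel cradle fixed to the bench, holding a yellow multimeter face down. Origin: on its underside, z up; the cover opens to +y. Cradle: x -65 to 65 mm, up to z 35. Meter case: x -46 to 46, y -85 to 105 in this frame. The meter lies on a rubber bed at a height that is not measured: its flat top is somewhere from z 52 to 64. It is hard: each mm of push adds 5 N or more.
- well (a point): Point of the cradle on its underside (z 0), right below the centre of the battery well, at cradle x 0, y -40 mm; axes as the cradle's. The well in the meter is 30 mm (x) by 53 mm (y), with plain vertical walls; its floor lies 24.5 mm below the meter's top.
- cover (a joint): Opening of the flush grey cover, m: 0 shut, 0.060 fully open (stop), along cradle +y; 0.057 uncovers the well. Starts 0 to 4 mm open. Plate 48 (x) by 60 mm (y), flush with the meter's top; centre at cradle x 0, y -40 mm plus the opening; gives 1 mm at 20 N. Runs in a track 2.5 mm deep, x -25 to 25, y -70 to 50. About 6 N of dry friction; some 10 to 16 N of press drags it; stays where left.
- battery: The new battery pack: a loose blue block with a white band, 26 mm (x) by 48 mm (y) by 20 mm (z), 50 g or so, lying flat on the bench. Origin: centre of its underside, z up. It goes into the well flat, its 48 mm side along the well's 53 mm, either way round.
- spent: Spent battery pack, red with a black band, same size as the new one; to be left alone. Origin at the centre of its underside.
- spool: Steel-coloured solder spool, 52 mm across, 30 mm high, standing flat; leave alone. Origin at the centre of its underside.
- screwjar: Clear screw jar with black cap, 44 mm across, 45 mm high; leave alone. Origin at the centre of its underside.
- driver: Orange-handled screwdriver, 170 mm long, lying on the bench; leave alone. Its length lies along its x.
- tray: Steel parts bowl, 100 mm across, 20 mm high; leave alone. Origin at the centre of its underside.
- spray: White and red spray can, 52 mm across, 170 mm high, standing; leave alone. Origin at the centre of its underside.
Not all that is in view belongs to the job. Several things have the shape of the battery; the one meant has the colours described above.

How it is judged:
By the outcome, as a careful person would: the job done as asked, in the order asked, and still so for the second after the job is handed in, with the robot touching nothing.
It also fails if it takes over 72 s, if anything falls off the work surface, if the arm or the gripper's body presses on something with over 40 N, if the wrist force passes 120 N, or if a joint passes its speed limit or range.

## Robot

A 6-joint arm with a two-finger parallel gripper is mounted at the origin on the work surface. World frame = base frame: x ahead of the robot, y to its left, z up, the work surface at z = 0. Lengths are in m, angles in rad, forces in N, time in s.
With the tool pointing down it reaches from about 0.35 to 0.775 m from the base axis. Payload 7.3 kg.
Tool frame: the origin (TCP) lies at the centre of the arm's flange, where the gripper is bolted on; the fingertips stand 178 mm ahead of it and the grasp point (between the pads) lies 159 mm ahead of it (tip_extent is the distance from the TCP to the fingertips, in m); z points along the fingers, y is the line along which they close (so a half turn about z gives the same grasp; the last joint's range is limited). The gripper opens to 92 mm and grips with 3 to 60 N. Pads are 19 mm wide; open, the fingers measure 130 mm over their backs; the gripper's body (75 mm by 190 mm) begins 47 mm behind the grasp point.
Start: joints at [-1.324, 0.342, 1.524, -0, 1.275, -0.146], TCP at [0.201, -0.485, 0.405] pointing down, gripper open.
Joint ranges: [-2.53, 2.53], [-0.77, 2.02], [0.04, 2.7], [-1, 4.14], [0.28, 2.66], [-3.11, 3.11]. Speed limits (rad/s): [2.57, 2.57, 3.14, 3.14, 3.14, 3.14].

## Interface

Orientations are given as [roll, pitch, yaw] about the fixed x, y, z axes, in that order (R = Rz(yaw) Ry(pitch) Rx(roll)).
In Python, from cell import * gives the robot as it stands.
- The arm moves only by the tool arm_command, never from a script. Its arguments are lists of equal length, an entry for each row: "xyz": the shift along the world's x, y, z in mm, a list of three; "spin": the turn about the world's z in degrees. In form: {"xyz": [[tx, ty, tz], ...], "spin": [spin, ...]}. A call has 1 to 20 rows; each row shifts and turns the commanded pose from where the row before left it; what a row does not reach is not made up. A row lasts 1/10 s, in which the tool goes at most 50 mm and 8.59 degrees, less where a joint would pass 70% of its speed; a pose out of reach is approached as far as the arm can. A call with a gripper value outside its range is refused whole. "jaw" is the opening, from -1 (shut) to 1 (fully open), set as the call begins (left out, the last holds). The fingers move at their own pace and stop on an object; "squeeze" is the grip in N (left out, the last holds). Time passes only in rows, so rows that do not move let the fingers close. It gives the time, the measured TCP pose, the force, the opening and the grip force at its end, in the units of the state.
- observe(): the state, without advancing time (a new reading comes with each control period).
- read_camera(name): name is "scene" or "top" or "wrist"; returns a dict with "img" (420x560x3 uint8, red, green, blue), "depth" (420x560 float32, m along the optical axis (not along the pixel's ray), 0 where there is no reading), "fx", "fy", "cx", "cy" (pixels), "world_from_camera" (4x4, takes a point from camera to world coordinates). Camera axes: x right, y up, looking along -z (the intrinsics and any distortion apply to the point x, -y, -z); pixel columns grow to the right and rows downward; lengths in m; the calibration is good to about 2 mm. A picture is of the moment at which its call begins.
- hand_in(): hands the job in; it is judged then, once.
The state is a dict: "time": time; "qpos": joint angles; "qvel": joint speeds; "joint_efforts": joint torques, N m; "tool_pos": TCP position; "tool_rot": TCP orientation; "contact_force": force on the tool from outside, world axes, zero at the start; "torque": the same for the moment, N m; "opening": finger opening in m; "grip_force": force on a finger pad.
Only numpy, scipy, OpenCV 4.12 (cv2) and the standard library are available. Lean on these libraries where they do the work, as an engineer would, in place of code of your own. Each camera call takes 0.05 s, during which the arm holds its last target. There are 200 camera calls.

## Working session

There is one attempt and no reset: what is moved stays moved. The work goes in short steps, Python scripts to look and compute and a tool call to move; the robot and the scene stay as the last step left them, time stands still between calls to the robot, and variables do not carry over. Pictures are saved under pics/ and viewed, at most 10 in all, crops included, and the job is handed in when it is done.

Besides the shell and the picture viewer there is one more tool, called after "Request:" as a command line: name --pt "numbers of a row" for each row, then --argument value for the rest. arm_command: Moves the arm, as the interface text tells. Its arguments: {"type":"object","properties":{"xyz":{"type":"array","items":{"type":"array","items":{"type":"number"}}},"spin":{"type":"array","items":{"type":"number"}},"jaw":{"type":"number"},"squeeze":{"type":"number"}},"required":["xyz","spin"]}

```bash
mkdir -p pics; ls
cat > h.py <<'E'
from cell import *
import numpy as np, cv2
def save(c,n,s=None):
    cv2.imwrite('pics/'+n+'.png',cv2.cvtColor(c['img'],cv2.COLOR_RGB2BGR))
def ray(c,u,v):
    M=np.array(c['world_from_camera']);d=np.array([(u-c['cx'])/c['fx'],-(v-c['cy'])/c['fy'],-1.])
    return M[:3,3],M[:3,:3]@d
def onz(c,u,v,z):
    o,d=ray(c,u,v);return o+d*(z-o[2])/d[2]
def cloud(c):
    v,u=np.mgrid[0:420,0:560];d=c['depth']
    P=np.stack([(u-c['cx'])/c['fx']*d,-(v-c['cy'])/c['fy']*d,-d],-1)
    M=np.array(c['world_from_camera']);return P@M[:3,:3].T+M[:3,3]
E
python3 - <<'E'
from h import *
a=read_camera('top');b=read_camera('scene')
save(a,'top');save(b,'scene')
np.savez('a.npz',**a);np.savez('b.npz',**b)
print({k:a[k] for k in a if k not in('img','depth')},b['world_from_camera'],observe())
E
```

```text
pics
{'fx': 445.1011999874502, 'fy': 445.1011999874502, 'cx': 282.48540005521255, 'cy': 206.7319336447839, 'world_from_camera': array([[ 0.07056562,  0.97537414, -0.2089636 ,  0.39098993],
       [-0.99750171,  0.06830857, -0.01800751, -0.104527  ],
       [-0.00329005,  0.20971226,  0.97775761,  1.0262175 ],
       [ 0.        ,  0.        ,  0.        ,  1.        ]])} [[-0.23909331 -0.69247069  0.68067521  1.42166019]
 [ 0.97096125 -0.16452288  0.17368499  0.1127538 ]
 [-0.00828512  0.70243617  0.71169852  0.92099647]
 [ 0.          0.          0.          1.        ]] {'time': 0.1, 'qpos': array([-1.32397165e+00,  3.42609999e-01,  1.52490253e+00,  8.25528970e-07,
        1.27537662e+00, -1.46011129e-01]), 'qvel': array([-0.00081049, -0.00180632, -0.00150098, -0.00090788, -0.00066353,
       -0.00146237]), 'joint_efforts': array([ 1.35800747e-03, -4.32005131e+01, -2.44694227e+01,  7.19212834e-02,
        5.25828637e-02, -5.97526491e-05]), 'tool_pos': array([ 0.20096099, -0.48488631,  0.40414326]), 'tool_rot': array([-3.14031007e+00, -1.89411310e-04,  3.92835441e-01]), 'contact_force': array([-0.38874262,  0.38601616, -0.1137078 ]), 'torque': array([ 0.01119177, -0.06468677, -0.00501519]), 'grip_force': 0.0, 'opening': 0.09174591595661759}
```

View pics/top.png

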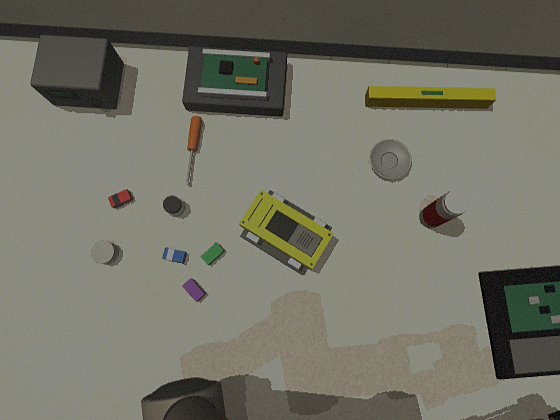

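View pics/scene.png

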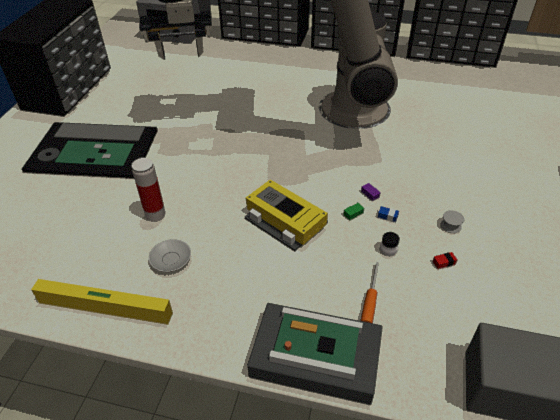

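Run:
```python
from h import *
a=dict(np.load('a.npz'))
i=cv2.cvtColor(a['img'],cv2.COLOR_RGB2BGR)
x=cv2.resize(i[180:280,230:345],None,fx=4,fy=4,interpolation=cv2.INTER_CUBIC)
y=cv2.resize(i[185:305,100:230],(390,360),interpolation=cv2.INTER_CUBIC)
o=np.zeros((400,850,3),np.uint8);o[:400,:460]=x;o[:360,460:]=y
cv2.imwrite('pics/crop.png',o[:, :800])
P=cloud(a)
for u,v in [(285,223),(305,240),(258,208),(320,250),(174,255),(120,198),(250,255)]: print(u,v,P[v,u])
for n in 'ab':
    c=dict(np.load(n+'.npz'));h=cv2.cvtColor(c['img'],cv2.COLOR_RGB2HSV)
    P=cloud(c)
    for nm,lo,hi in [('blue',(105,120,50),(125,255,255)),('yel',(25,120,60),(35,255,255)),('red',(0,150,60),(4,255,255))]:
        m=cv2.inRange(h,lo,hi);k,l,s,ce=cv2.connectedComponentsWithStats(m)
        for j in range(1,k):
            if s[j,4]>40:
                q=P[l==j];print(n,nm,s[j],ce[j].round(1),np.median(q,0).round(4),np.percentile(q[:,2],[10,90]).round(4))
```

```text
285 223 [ 0.56276525 -0.09476166  0.05176957]
305 240 [ 0.52727979 -0.14118318  0.0563937 ]
258 208 [ 0.59110866 -0.03262545  0.05860455]
320 250 [ 0.50794343 -0.17533033  0.05391752]
174 255 [0.4771573  0.14971312 0.02448247]
120 198 [0.60001399 0.2916329  0.02164259]
250 255 [ 0.49169169 -0.01886165 -0.0011879 ]
a blue [172 250  13  13 111] [178. 256.] [0.4757 0.1414 0.0209] [0.0189 0.0229]
a yel [ 368   86  128   15 1475] [431.7  92.9] [ 0.8989 -0.4184  0.0505] [0.048  0.0531]
a yel [ 239  190   95   79 2329] [282.6 227. ] [ 0.5564 -0.0815  0.0567] [0.0543 0.059 ]
a red [118 190  12  12 100] [123.5 195.5] [0.6065 0.2848 0.0212] [0.0187 0.0241]
b blue [378 207  11  11  76] [383.4 211.3] [0.4828 0.1388 0.0185] [0.014  0.0208]
b yel [ 246  180   81   56 1466] [289.3 208.5] [ 0.5664 -0.0751  0.0545] [0.0519 0.0567]
b yel [  31  279  139   37 1673] [101.3 295.2] [ 0.9027 -0.408   0.0486] [0.0465 0.0508]
b red [140 181  23  32 329] [152.1 197.5] [ 0.6292 -0.4134  0.0803] [0.0432 0.1128]
b red [434 254  15  15 120] [441.6 260.4] [0.6123 0.2863 0.0188] [0.0089 0.0215]
```

View pics/crop.png

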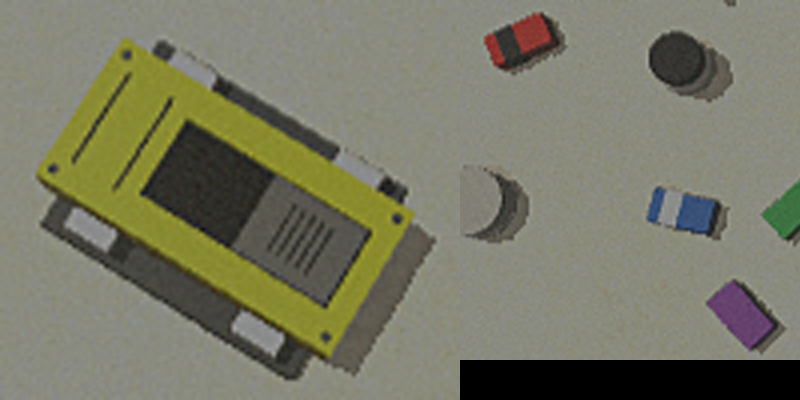

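The blue and white pack sits at top-view (174,255). The other candidates are red/black (120,198), which is the spent one, green (212,254) and purple (194,290). Only the first is blue with a white band. The cover is the ribbed grey plate at (305,240), and it opens toward the dark track at (285,223).

Run:
```python
from h import *
for n in 'ab':
    c=dict(np.load(n+'.npz'));h=cv2.cvtColor(c['img'],cv2.COLOR_RGB2HSV)
    m=cv2.inRange(h,(25,120,60),(35,255,255))
    cs,_=cv2.findContours(m,cv2.RETR_EXTERNAL,cv2.CHAIN_APPROX_NONE)
    for q in cs:
        M=cv2.boundingRect(q)
        if cv2.contourArea(q)>1000 and (230<M[0]<260):
            p=np.array([onz(c,u,v,.057)[:2] for u,v in q[:,0]],np.float32)*1000
            print(n,cv2.minAreaRect(p),cv2.boxPoints(cv2.minAreaRect(p)))
    # blue battery: blue or white near
    m=cv2.inRange(h,(100,60,40),(128,255,255));x0,y0,x1,y1=(160,240,190,270) if n=='a' else (372,200,405,228)
    mm=np.zeros_like(m);mm[y0:y1,x0:x1]=m[y0:y1,x0:x1]
    v,u=np.nonzero(mm);p=np.array([onz(c,s,t,.02)[:2] for s,t in zip(u,v)],np.float32)*1000
    print(n,'batt',cv2.minAreaRect(p),p.mean(0))
```

```text
a ((549.9729614257812, -96.67687225341797), (189.429931640625, 95.04219055175781), 62.33289337158203) [[ 463.90607  -158.49652 ]
 [ 548.0811   -202.6278  ]
 [ 636.03986   -34.857224]
 [ 551.8648      9.274063]]
a batt ((477.8129577636719, 150.6906280517578), (51.23651123046875, 25.440778732299805), 80.21739196777344) [477.21417 148.85115]
b ((563.1143798828125, -96.9190902709961), (200.41403198242188, 107.21295166015625), 62.136138916015625) [[ 468.88904  -160.45398 ]
 [ 563.67175  -210.56235 ]
 [ 657.3397    -33.3842  ]
 [ 562.557      16.724167]]
b batt ((487.78973388671875, 150.53854370117188), (47.69679641723633, 40.982479095458984), 81.86959075927734) [486.96268 147.13312]
```

Request:
arm_command --pt "15 15 0" --pt "25 26 0" --pt "25 26 0" --pt "25 26 0" --pt "25 26 0" --pt "25 26 0" --pt "25 26 0" --pt "25 26 0" --pt "25 26 0" --pt "25 26 0" --pt "25 26 0" --pt "25 26 0" --pt "25 26 0" --pt "11 17 0" --pt "0 0 0" --spin '[-2,-4,-4,-4,-4,-4,-4,-4,-4,-4,-4,-4,-4,-0.2,0]' --jaw -1

```text
time: 1.6
tool_pos: [0.528, -0.1389, 0.4041]
tool_rot: [-3.141, 0.001, -0.48]
contact_force: [0.1, -0.3, 0.3]
opening: 0.0004
grip_force: 0.0
```

Run:
```python
from h import *
c=read_camera('wrist');save(c,'w1');np.savez('w1.npz',**c)
o=observe();print(o['time'],o['tool_pos'],o['tool_rot'],o['contact_force'],o['opening'],c['world_from_camera'])
for p in [(210,140),(280,210),(350,280)]: print(p,onz(c,*p,.057))
```

```text
1.65 [ 0.52726006 -0.14012811  0.40413492] [ 3.14118624e+00  1.28269222e-03 -4.80731141e-01] [-0.44728913 -1.30865734  0.1029946 ] 9.937402639485901e-05 [[-4.61711801e-01  8.48382833e-01  2.58976412e-01  5.97981934e-01]
 [-8.87029805e-01 -4.41403866e-01 -1.35428033e-01 -1.75606069e-01]
 [-5.81628493e-04 -2.92248517e-01  9.56342233e-01  3.83213733e-01]
 [ 0.00000000e+00  0.00000000e+00  0.00000000e+00  1.00000000e+00]]
(210, 140) [ 0.60579688 -0.09944677  0.057     ]
(280, 210) [ 0.50326932 -0.12915073  0.057     ]
(350, 280) [ 0.38522522 -0.16335009  0.057     ]
```

View pics/w1.png

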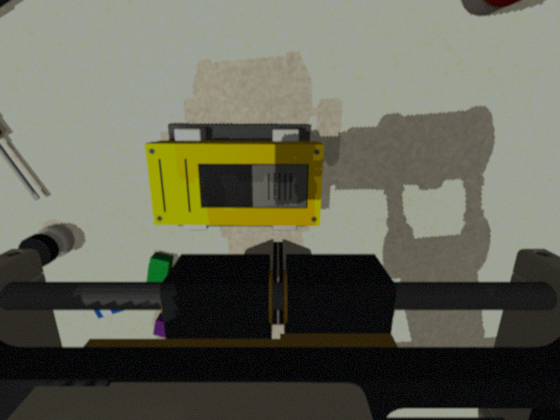

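Wrist view: the meter's top spans about (150,142) to (322,226), the track (199–308,164–208) and the grey cover (252–308). Next I triangulate it against the top view.

```bash
cat >> h.py <<'E'
def quad(c,roi,hsv=((24,110,40),(36,255,255))):
    m=cv2.inRange(cv2.cvtColor(c['img'],cv2.COLOR_RGB2HSV),*hsv)
    k=np.zeros_like(m);x0,y0,x1,y1=roi;k[y0:y1,x0:x1]=m[y0:y1,x0:x1]
    q=max(cv2.findContours(k,cv2.RETR_EXTERNAL,cv2.CHAIN_APPROX_NONE)[0],key=cv2.contourArea)
    return cv2.boxPoints(cv2.minAreaRect(q)),q
def tri(c1,p1,c2,p2):
    o1,d1=ray(c1,*p1);o2,d2=ray(c2,*p2)
    t=np.linalg.lstsq(np.c_[d1,-d2],o2-o1,rcond=None)[0]
    a,b=o1+t[0]*d1,o2+t[1]*d2;return (a+b)/2,np.linalg.norm(a-b)
E
python3 - <<'E'
from h import *
a=dict(np.load('a.npz'));w=dict(np.load('w1.npz'))
ca,_=quad(a,(230,180,345,280));cw,q=quad(w,(130,120,340,240))
print(ca,cw)
# match by world position at z=.057
for p in cw:
    P=onz(w,*p,.057);j=np.argmin([np.linalg.norm(onz(a,*r,.057)-P) for r in ca]);print(P.round(4),onz(a,*ca[j],.057).round(4),tri(a,ca[j],w,p))
p=np.array([onz(w,*r,.057)[:2]*1000 for r in q[:,0]],np.float32);print(cv2.minAreaRect(p))
P=cloud(w);m=np.zeros((420,560),bool);m[150:220,155:195]=1
print('depth z yellow',np.median(P[m][:,2]),'cover',np.median(P[175:200,258:300,2]),'right',np.median(P[160:210,312:318,2]),'track',np.median(P[170:202,205:245,2]))
g=cv2.cvtColor(w['img'],cv2.COLOR_RGB2GRAY).astype(int)
s=cv2.cvtColor(w['img'],cv2.COLOR_RGB2HSV)[...,1]
print(g[172:200,190:325].mean(0).round().astype(int).tolist())
print(s[172:200,190:325].mean(0).round().astype(int).tolist());print(s[155:215,255:262].mean(1).round().astype(int).tolist())
E
```

```text
[[237.2353  224.9412 ]
 [259.3824  188.02942]
 [333.50006 232.5    ]
 [311.35297 269.41177]] [[145. 140.]
 [323. 140.]
 [323. 225.]
 [145. 225.]]
[ 0.6373 -0.0389  0.057 ] [ 0.6374 -0.0318  0.057 ] (array([ 0.64059713, -0.03100009,  0.03956886]), np.float64(0.002528277471245537))
[ 0.551  -0.2047  0.057 ] [ 0.5482 -0.2027  0.057 ] (array([ 0.54969   , -0.20459635,  0.04742159]), np.float64(0.0019066123986836942))
[ 0.4646 -0.1644  0.057 ] [ 0.4643 -0.1587  0.057 ] (array([ 0.46400399, -0.1615895 ,  0.05406831]), np.float64(0.005550356058044454))
[0.5584 0.0158 0.057 ] [0.5501 0.0101 0.057 ] (array([0.55440792, 0.01273867, 0.05700874]), np.float64(0.00986315526818741))
((552.1470336914062, -99.3861083984375), (189.33262634277344, 95.23667907714844), 62.50526809692383)
depth z yellow 0.055231107775153304 cover 0.05516416684077133 right 0.05510590877001936 track 0.05271617960037825
[137, 139, 139, 138, 139, 140, 141, 139, 129, 97, 55, 33, 30, 29, 28, 28, 27, 28, 27, 27, 27, 28, 27, 28, 27, 27, 26, 27, 26, 27, 27, 27, 29, 29, 29, 31, 31, 31, 31, 30, 31, 31, 30, 31, 31, 30, 29, 30, 28, 29
[... 467 characters left out ...]
3, 29, 27, 33, 29, 30, 24, 25, 27, 22, 26, 27, 27, 21, 21, 26, 24, 26, 27, 24, 27, 27, 29, 29, 25, 28, 30, 24, 28, 28, 30, 32, 27, 18, 23, 23, 25, 22, 22, 22, 23, 22, 23, 22, 21, 22, 22, 23, 21, 22, 21, 23, 22, 22, 21, 23, 21, 23, 25, 25, 25, 28, 25, 28, 24, 28, 30, 32, 25, 27, 26, 27, 33, 30, 22, 24, 29, 27, 27, 28, 25, 26, 29, 22, 33, 28, 25, 23, 36, 175, 251, 255, 255, 255, 255, 255, 254, 255, 255, 255, 255, 255, 239, 151, 69, 44, 40]
[255, 255, 255, 255, 255, 255, 255, 255, 246, 117, 28, 21, 25, 22, 26, 26, 24, 24, 24, 25, 23, 24, 25, 20, 22, 19, 20, 20, 19, 21, 22, 20, 23, 21, 20, 20, 22, 22, 23, 24, 24, 23, 23, 25, 25, 25, 27, 25, 25, 22, 19, 38, 137, 255, 255, 255, 255, 255, 255, 255]
```

Request:
arm_command --pt "0 0 -20" --pt "0 0 -35" --pt "0 0 -35" --pt "0 0 -30" --pt "0 0 -20" --pt "1 0 -10" --pt "0 0 -8" --pt "0 0 -4" --pt "0 0 -2" --pt "0 0 0" --spin '[0,0,0,0,0,0,0,0,0,0]'

```text
time: 2.65
tool_pos: [0.5281, -0.1411, 0.2413]
tool_rot: [3.142, -0.001, -0.483]
contact_force: [-0.4, -0.6, -0.6]
opening: 0.0006
grip_force: 0.0
```

Request:
arm_command --pt "0 0 -1" --pt "0 0 -1" --pt "0 0 0" --spin '[0,0,0]'

```text
time: 2.95
tool_pos: [0.528, -0.141, 0.2389]
tool_rot: [3.142, -0.0, -0.483]
contact_force: [0.1, -0.4, 0.1]
opening: 0.0005
grip_force: 0.0
```

Request:
arm_command --pt "0 0 -1" --pt "0 0 -1" --pt "0 0 0" --spin '[0,0,0]'

```text
time: 3.25
tool_pos: [0.5279, -0.141, 0.2366]
tool_rot: [3.141, 0.0, -0.483]
contact_force: [0.0, 1.2, -1.0]
opening: -0.0002
grip_force: 0.0
```

Fingertips are now at about 0.0585 m; I keep creeping down.

Request:
arm_command --pt "0 0 -1" --pt "0 0 0" --spin '[0,0]'

```text
time: 3.45
tool_pos: [0.5279, -0.141, 0.2356]
tool_rot: [3.141, 0.0, -0.483]
contact_force: [-0.6, 0.1, -0.4]
opening: 0.0005
grip_force: 0.0
```

Request:
arm_command --pt "0 0 -1" --pt "0 0 0" --spin '[0,0]'

```text
time: 3.65
tool_pos: [0.5279, -0.141, 0.2346]
tool_rot: [3.141, 0.0, -0.483]
contact_force: [-1.1, 0.1, -0.3]
opening: 0.0003
grip_force: 0.0
```

Request:
arm_command --pt "0 0 -0.5" --pt "0 0 0" --spin '[0,0]'

```text
time: 3.85
tool_pos: [0.528, -0.141, 0.2342]
tool_rot: [3.141, 0.0, -0.483]
contact_force: [0.7, -0.8, -0.1]
opening: 0.0005
grip_force: 0.0
```

Request:
arm_command --pt "0 0 -1" --pt "0 0 0" --spin '[0,0]'

```text
time: 4.05
tool_pos: [0.528, -0.141, 0.2337]
tool_rot: [3.141, -0.0, -0.483]
contact_force: [-1.5, 0.7, 5.1]
opening: 0.0006
grip_force: 2.4
```

Request:
arm_command --pt "0 0 -0.5" --pt "0 0 0" --spin '[0,0]'

```text
time: 4.25
tool_pos: [0.528, -0.141, 0.2336]
tool_rot: [3.141, -0.001, -0.483]
contact_force: [-2.1, 1.2, 7.9]
opening: 0.0005
grip_force: 3.8
```

Request:
arm_command --pt "0 0 -0.5" --pt "0 0 0" --spin '[0,0]'

```text
time: 4.45
tool_pos: [0.528, -0.141, 0.2334]
tool_rot: [3.142, -0.001, -0.483]
contact_force: [-2.9, 1.3, 10.5]
opening: 0.0002
grip_force: 5.1
```

Request:
arm_command --pt "0 0 -0.6" --pt "1.4 2.7 0" --pt "1.4 2.7 0" --pt "1.4 2.7 0" --spin '[0,0,0,0]'

```text
time: 4.85
tool_pos: [0.5319, -0.1336, 0.2332]
tool_rot: [3.14, -0.001, -0.483]
contact_force: [-6.8, -2.9, 13.4]
opening: 0.0009
grip_force: 6.7
```

Request:
arm_command --pt "2.3 4.4 0" --pt "2.3 4.4 0" --pt "2.3 4.4 0" --pt "2.3 4.4 0" --spin '[0,0,0,0]'

```text
time: 5.25
tool_pos: [0.5412, -0.116, 0.2331]
tool_rot: [3.14, -0.001, -0.483]
contact_force: [-6.2, -3.8, 11.5]
opening: 0.0005
grip_force: 6.2
```

Request:
arm_command --pt "2.3 4.4 0" --pt "2.3 4.4 0" --pt "2.3 4.4 0" --pt "2.3 4.4 0" --spin '[0,0,0,0]'

```text
time: 5.65
tool_pos: [0.5504, -0.0984, 0.233]
tool_rot: [3.14, -0.001, -0.483]
contact_force: [-5.4, -3.2, 10.7]
opening: 0.0005
grip_force: 5.5
```

Request:
arm_command --pt "0.5 0.9 -0.5" --pt "1.4 2.7 0" --pt "1.4 2.7 0" --pt "0.9 1.8 0" --spin '[0,0,0,0]'

```text
time: 6.05
tool_pos: [0.5547, -0.0903, 0.2327]
tool_rot: [3.14, -0.001, -0.483]
contact_force: [-5.3, -3.8, 12.3]
opening: 0.0
grip_force: 6.2
```

Request:
arm_command --pt "0.5 0.9 0" --pt "0.5 0.9 0" --spin '[0,0]'

```text
time: 6.25
tool_pos: [0.5556, -0.0886, 0.2327]
tool_rot: [3.14, -0.001, -0.483]
contact_force: [-5.9, -5.5, 13.1]
opening: 0.0007
grip_force: 6.2
```

Request:
arm_command --pt "0.5 0.9 0" --pt "0.5 0.9 0" --spin '[0,0]'

```text
time: 6.45
tool_pos: [0.5567, -0.0872, 0.2327]
tool_rot: [3.139, -0.002, -0.483]
contact_force: [-6.1, -7.1, 11.2]
opening: 0.0005
grip_force: 5.9
```

Request:
arm_command --pt "0.5 0.9 0" --pt "0.5 0.9 0" --spin '[0,0]'

```text
time: 6.65
tool_pos: [0.5578, -0.0854, 0.2327]
tool_rot: [3.14, -0.002, -0.483]
contact_force: [-4.2, -6.9, 12.5]
opening: 0.0003
grip_force: 5.7
```

Request:
arm_command --pt "0 0 0" --pt "0 0 5" --pt "0 0 20" --pt "-8 -4 30" --pt "-15 -8 30" --pt "-15 -8 15" --pt "-12 -6 0" --pt "0 0 0" --pt "0 0 0" --spin '[0,0,0,0,0,0,0,0,0]' --jaw 1

```text
time: 7.55
tool_pos: [0.5076, -0.1102, 0.3301]
tool_rot: [3.142, 0.002, -0.484]
contact_force: [-0.2, -0.3, -0.1]
opening: 0.0674
grip_force: 0.0
```

Run:
```python
from h import *
c=read_camera('wrist');save(c,'w2');np.savez('w2.npz',**c)
o=observe();print(o['time'],o['tool_pos'],o['tool_rot'],c['fx'])
```

```text
7.6 [ 0.50790739 -0.11007558  0.33001909] [ 3.14149689e+00  1.76753379e-03 -4.83576350e-01] 304.9775336315548
```

View pics/w2.png

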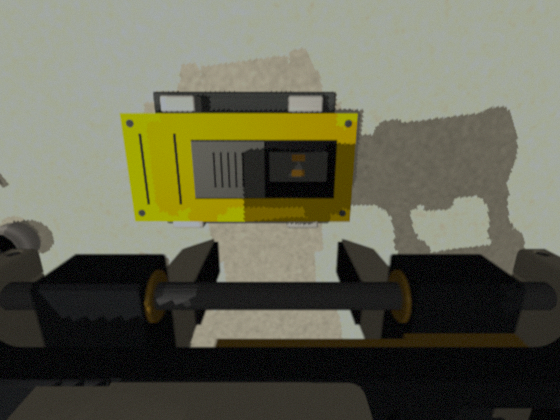

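Wrist view: the cover is at (193–266,140–198) at the far end of its track, and the well with its contacts is at (268–337,140–198). Fully open.

Run:
```python
from h import *
for n,z in (('w1',.056),('w2',.056)):
    c=dict(np.load(n+'.npz'))
    m=cv2.inRange(cv2.cvtColor(c['img'],cv2.COLOR_RGB2HSV),(22,110,25),(38,255,255))
    cs,hi=cv2.findContours(m,cv2.RETR_CCOMP,cv2.CHAIN_APPROX_NONE)
    for i,q in enumerate(cs):
        A=cv2.contourArea(q)
        if A>1500:
            p=np.array([onz(c,*r,z)[:2]*1000 for r in q[:,0].astype(float)],np.float32);(x,y),s,t=cv2.minAreaRect(p)
            print(n,'hole' if hi[0,i,3]>=0 else 'outer',A,cv2.boundingRect(q),round(x,1),round(y,1),np.round(s,1),round(t,2))
    if n=='w2':
        P=cloud(c);g=cv2.cvtColor(c['img'],cv2.COLOR_RGB2GRAY).astype(int)
        print('cover z',np.median(P[150:190,200:212,2]),'yel',np.median(P[125:135,150:300,2]),'floor',np.median(P[155:175,275:320,2]))
        Z=(P[...,2]*1000).round().astype(int);print(Z[168,258:342].tolist());print(Z[135:205,285].tolist())
```

```text
w1 outer 14306.0 (145, 140, 179, 86) 552.0 -99.2 [189.9  95.5] 62.51
w1 hole 4577.0 (198, 163, 111, 46) 541.0 -116.1 [119.4  50.8] 62.51
w2 outer 24370.0 (120, 112, 238, 110) 551.0 -98.2 [189.8  92. ] 62.27
w2 hole 8175.5 (190, 140, 147, 59) 541.6 -115.2 [120.4  49.1] 62.27
cover z 0.05516769430862395 yel 0.05511908098253676 floor 0.030911281331718582
[55, 55, 56, 56, 55, 54, 55, 52, 53, 52, 52, 31, 32, 30, 30, 31, 31, 31, 31, 32, 30, 31, 31, 30, 32, 32, 30, 32, 31, 31, 31, 30, 30, 32, 31, 32, 31, 30, 31, 30, 31, 30, 31, 32, 31, 31, 30, 31, 31, 31, 30, 32, 30, 32, 31, 31, 31, 31, 31, 31, 30, 31, 31, 31, 31, 32, 31, 32, 31, 35, 38, 43, 50, 53, 53, 53, 51, 53, 55, 56, 55, 56, 55, 55]
[57, 56, 55, 56, 55, 55, 53, 52, 52, 52, 52, 52, 53, 53, 52, 53, 53, 31, 32, 31, 31, 31, 32, 31, 31, 32, 31, 30, 29, 30, 31, 32, 30, 32, 31, 32, 30, 32, 30, 31, 31, 30, 30, 30, 31, 31, 31, 32, 37, 41, 46, 48, 52, 52, 52, 52, 53, 53, 53, 53, 53, 53, 54, 53, 55, 56, 56, 56, 56, 56]
```

Request:
arm_command --pt "-4 15 0" --pt "-10 32 0" --pt "-10 32 0" --pt "-10 32 0" --pt "-10 32 0" --pt "-10 32 0" --pt "-10 32 0" --pt "-10 32 0" --pt "-10 31 0" --pt "0 0 0" --pt "0 0 0" --spin '[1,2,2,2,2,2,2,2,2.5,0,0]' --jaw 0.35

```text
time: 8.7
tool_pos: [0.4232, 0.1609, 0.3307]
tool_rot: [3.141, 0.001, -0.175]
contact_force: [0.1, -0.6, -0.6]
opening: 0.0619
grip_force: 0.0
```

Run:
```python
from h import *
c=read_camera('wrist');save(c,'w3');np.savez('w3.npz',**c)
o=observe();print(o['time'],o['tool_pos'],o['tool_rot'],o['opening'])
```

```text
8.75 [0.42358597 0.16016135 0.33078113] [ 3.14107877e+00  5.48877000e-04 -1.76735258e-01] 0.0621436648250908
```

View pics/w3.png

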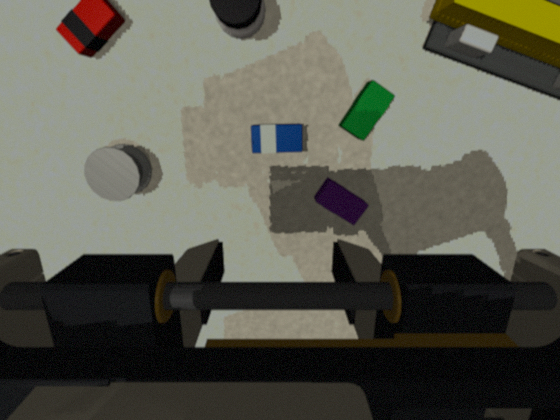

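Blue pack with a white band at (251–303,123–153), nearly square to the fingers. Green pack at (367,110), purple at (341,200).

Run:
```python
from h import *
c=dict(np.load('w3.npz'));a=dict(np.load('a.npz'));P=cloud(c)
roi=(240,112,318,162);z=P[112:162,240:318,2]
m=np.zeros((420,560),np.uint8);m[112:162,240:318]=((z>.012)*255).astype(np.uint8)
q=max(cv2.findContours(m,0,cv2.CHAIN_APPROX_NONE)[0],key=cv2.contourArea)
print('ztop',np.median(P[m>0][:,2]))
h=cv2.cvtColor(c['img'],cv2.COLOR_RGB2HSV)
b=cv2.inRange(h,(100,110,90),(128,255,255));b[:,:240]=0;b[:,318:]=0;b[:112]=0;b[162:]=0
q2=np.argwhere(b>0)[:,::-1][:,None]
for n,qq in(('depth',q),('blue',q2)):
    p=np.array([onz(c,*r,.02)[:2]*1000 for r in qq[:,0].astype(float)],np.float32);print(n,cv2.boundingRect(qq.astype(np.int32)),cv2.minAreaRect(p))
# triangulate blob centroid of blue part in both
ha=cv2.cvtColor(a['img'],cv2.COLOR_RGB2HSV);ma=cv2.inRange(ha,(100,110,50),(128,255,255));ma[:,:168]=0;ma[:,192:]=0;ma[:240]=0;ma[270:]=0
def cen(m):M=cv2.moments(m,True);return M['m10']/M['m00'],M['m01']/M['m00']
print(cen(ma),cen(b),tri(a,cen(ma),c,cen(b)))
# obstacles above 10mm along the closing line
t=np.radians(79.9);u=np.array([np.cos(t),np.sin(t)]);o=np.array([.478,.151]);d=P[...,:2]-o
s=d@u;w=d@np.array([-u[1],u[0]])
k=(P[...,2]>.010)&(P[...,2]<.1)&(abs(w)<.014)&(c['depth']>0.15);ss=s[k]*1000;print(np.histogram(ss[abs(ss)<110],bins=22,range=(-110,110)))
```

```text
ztop 0.01936617238296684
depth (250, 124, 52, 30) ((477.6149597167969, 152.61831665039062), (47.06459426879883, 26.117712020874023), 81.46809387207031)
blue (251, 125, 51, 28) ((477.9341125488281, 152.1221923828125), (46.07014465332031, 24.233257293701172), 81.46561431884766)
(177.96521739130435, 255.9913043478261) (280.2755453501722, 138.00918484500573) (array([ 0.47686094,  0.14780921, -0.00240474]), np.float64(0.0023954030326076526))
(array([  0,   0, 111, 173, 103,  10,   0,   0,  76, 299, 307, 316, 298,
       156,   0,   0,   0,   0,   0,   0,   0,   0]), array([-110., -100.,  -90.,  -80.,  -70.,  -60.,  -50.,  -40.,  -30.,
        -20.,  -10.,    0.,   10.,   20.,   30.,   40.,   50.,   60.,
         70.,   80.,   90.,  100.,  110.]))
```

Request:
arm_command --pt "14 -2 -10" --pt "20 -3 -20" --pt "15 -3 -30" --pt "5 0 -30" --pt "0 0 -22" --pt "0 0 -15" --pt "0 0 -10" --pt "0 0 -5.8" --pt "0 0 0" --pt "0 0 0" --spin '[1,0.4,0,0,0,0,0,0,0,0]' --jaw 0.32

```text
time: 9.75
tool_pos: [0.4781, 0.1517, 0.1889]
tool_rot: [-3.141, -0.001, -0.154]
contact_force: [0.6, 0.8, 0.5]
opening: 0.0605
grip_force: 0.0
```

Request:
arm_command --pt "0 0 -0.5" --pt "0 0 0" --pt "0 0 0" --pt "0 0 0" --pt "0 0 0" --pt "0 0 0" --spin '[0,0,0,0,0,0]' --jaw -0.5 --squeeze 15

```text
time: 10.35
tool_pos: [0.478, 0.1518, 0.1884]
tool_rot: [-3.141, -0.001, -0.153]
contact_force: [-0.3, -0.0, 6.1]
opening: 0.0479
grip_force: 15.0
```

Request:
arm_command --pt "0 0 5" --pt "0 0 20" --pt "0 -3 35" --pt "3 -20 35" --pt "5 -30 17" --pt "5 -35 0" --pt "5 -35 0" --pt "5 -35 0" --pt "6 -35 0" --pt "6 -35 0" --pt "6 -30 0" --pt "5 -21 0" --pt "3.5 -14.7 0" --pt "0 0 0" --pt "0 0 0" --spin '[0,0,0,-2,-2,-2,-2,-2,-2,-2,-2,-2,-0.9,0,0]'

```text
time: 11.85
tool_pos: [0.527, -0.1413, 0.2996]
tool_rot: [-3.141, 0.001, -0.483]
contact_force: [-0.2, -0.6, -0.6]
opening: 0.0482
grip_force: 15.0
```

Run:
```python
from h import *
c=read_camera('wrist');save(c,'w4');np.savez('w4.npz',**c)
o=observe();print(o['time'],o['tool_pos'],o['tool_rot'],o['opening'],o['contact_force'])
```

```text
11.9 [ 0.5270273  -0.14092926  0.29968289] [-3.14144495e+00  1.06831655e-03 -4.82195894e-01] 0.04735444847137035 [0.04208864 0.82249074 0.22234452]
```

View pics/w4.png

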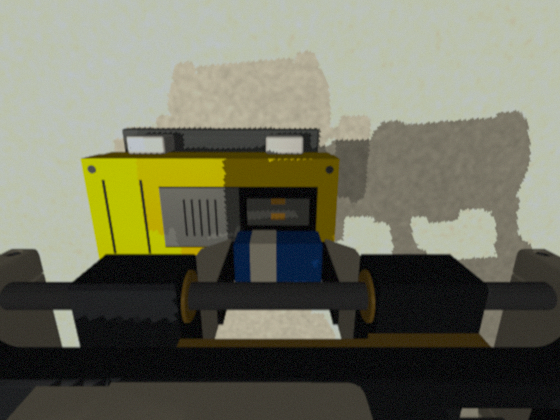

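Run:
```python
from h import *
c=dict(np.load('w4.npz'));P=cloud(c)*1000
h=cv2.cvtColor(c['img'],cv2.COLOR_RGB2HSV)
t=np.radians(62.35);Y=np.array([np.cos(t),np.sin(t)]);X=np.array([Y[1],-Y[0]])
W=np.array([527.5,-141.9])
m=np.zeros((420,560),bool);m[225:285,230:330]=1
m&=(P[...,2]>100)&(P[...,2]<142)
blue=m&(cv2.inRange(h,(100,100,20),(128,255,255))>0)
q=P[blue];d=(q[:,:2]-W)
for n,v in(('x',d@X),('y',d@Y),('z',q[:,2])): print(n,np.percentile(v,[1,5,25,50,75,95,99]).round(1))
# row profile through battery at the middle column
for r in range(226,284,4): print(r,[P[r,u].round(0)[[2]].item() for u in(250,300)],round(float((P[r,300,:2]-W)@X),1))
# well/track: sizes on z=56 and well rim z=53.5
Z=P[...,2];print(Z[212,232:330].round().astype(int).tolist());print(Z[180:232,280].round().astype(int).tolist())
for u in(240,316): print('bat col',u)
g=(cv2.inRange(h,(22,110,25),(38,255,255))>0)
print('track right edge row212 cols',np.nonzero(g[212,300:345])[0][:1]+300)
# well rim from depth jump
r=Z[212];L=[u for u in range(235,330) if Z[205:218,u].mean()<35];print('floor cols',L[0],L[-1])
print('floor rows',[v for v in range(180,232) if Z[v,255:300].mean()<35][:1])
```

```text
x [-10.6  -9.3  -3.2   4.2  11.   11.7  11.9]
y [-23.7 -22.  -15.5  -7.2  15.8  22.4  23.9]
z [111.4 116.  129.3 130.3 130.7 131.3 131.7]
226 [34.0, 32.0] -15.8
230 [43.0, 42.0] -15.7
234 [117.0, 116.0] 11.3
238 [123.0, 122.0] 11.3
242 [128.0, 128.0] 11.5
246 [130.0, 131.0] 10.4
250 [131.0, 129.0] 7.5
254 [130.0, 131.0] 5.9
258 [131.0, 131.0] 3.6
262 [130.0, 130.0] 0.7
266 [131.0, 130.0] -1.5
270 [130.0, 131.0] -3.7
274 [132.0, 131.0] -6.3
278 [131.0, 130.0] -8.9
282 [198.0, 198.0] 29.8
[55, 56, 54, 55, 55, 55, 55, 55, 53, 52, 53, 53, 52, 43, 36, 31, 31, 31, 31, 31, 31, 31, 31, 31, 30, 31, 31, 31, 31, 32, 30, 30, 31, 30, 31, 32, 32, 30, 31, 31, 29, 31, 31, 31, 30, 31, 31, 32, 31, 31, 31, 32, 32, 31, 30, 31, 31, 31, 31, 31, 31, 31, 31, 31, 31, 31, 31, 31, 31, 31, 30, 31, 30, 32, 30, 30, 31, 34, 41, 47, 52, 53, 52, 53, 53, 55, 56, 56, 55, 54, 54, 54, 55, 55, 54, 55, 55, 55]
[54, 55, 55, 55, 55, 55, 55, 53, 53, 53, 53, 53, 52, 52, 53, 53, 54, 52, 53, 30, 32, 32, 31, 31, 30, 30, 31, 30, 31, 31, 30, 31, 31, 31, 31, 30, 32, 32, 30, 32, 31, 32, 31, 31, 32, 30, 33, 36, 38, 41, 44, 111]
bat col 240
bat col 316
track right edge row212 cols [316]
floor cols 247 309
floor rows [199]
```

Run:
```python
from h import *
c=dict(np.load('w4.npz'))
t=np.radians(62.35);Y=np.array([np.cos(t),np.sin(t)]);X=np.array([Y[1],-Y[0]]);W=np.array([527.5,-141.9])
for z in(.0535,.0525):
  for n,u,v in(('y+',244.5,212),('y-',311.5,212),('x+',280,198.5)):
    d=onz(c,u,v,z)[:2]*1000-W;print(z,n,(d@X).round(1),(d@Y).round(1))
# battery left/right edges on front face X=+11.5 near mid height, and w2 x rims
c=dict(np.load('w2.npz'))
for n,u,v in(('x+',285,151.5),('x-',285,186.5),('y+',268.5,168),('y-',330,168)):
    d=onz(c,u,v,.0535)[:2]*1000-W;print('w2',n,(d@X).round(1),(d@Y).round(1))
```

```text
0.0535 y+ 3.9 25.9
0.0535 y- 3.9 -26.2
0.0535 x+ 14.8 -1.7
0.0525 y+ 3.6 26.0
0.0525 y- 3.5 -26.3
0.0525 x+ 14.5 -1.7
w2 x+ 15.0 12.4
w2 x- -14.9 12.3
w2 y+ 1.2 26.3
w2 y- 1.1 -25.7
```

Request:
arm_command --pt "1 -0.9 -5" --pt "0 0 -15" --pt "0 0 -15" --pt "0 0 -10" --pt "0 0 -5" --pt "0 0 -2" --pt "0 0 -2" --pt "0 0 0" --spin '[0,0,0,0,0,0,0,0]'

```text
time: 12.7
tool_pos: [0.5284, -0.1428, 0.2461]
tool_rot: [3.142, -0.001, -0.483]
contact_force: [0.2, -0.4, -0.9]
opening: 0.0473
grip_force: 15.0
```

Request:
arm_command --pt "0 0 -1.5" --pt "0 0 -1" --pt "0 0 -1" --pt "0 0 0" --spin '[0,0,0,0]'

```text
time: 13.1
tool_pos: [0.5282, -0.1428, 0.2423]
tool_rot: [3.141, 0.0, -0.483]
contact_force: [-0.4, -0.4, -0.4]
opening: 0.0479
grip_force: 15.0
```

Request:
arm_command --pt "0 0 -1" --pt "0 0 -1" --pt "0 0 0" --spin '[0,0,0]'

```text
time: 13.4
tool_pos: [0.5282, -0.1428, 0.2402]
tool_rot: [3.141, 0.0, -0.483]
contact_force: [0.0, 0.2, -1.0]
opening: 0.048
grip_force: 15.0
```

Request:
arm_command --pt "0 0 -1" --pt "0 0 -1" --pt "0 0 0" --spin '[0,0,0]'

```text
time: 13.7
tool_pos: [0.5282, -0.1428, 0.2382]
tool_rot: [3.141, 0.0, -0.483]
contact_force: [-0.2, -0.0, -0.8]
opening: 0.0479
grip_force: 15.0
```

Request:
arm_command --pt "0 0 -1" --pt "0 0 -1" --pt "0 0 0" --spin '[0,0,0]'

```text
time: 14.0
tool_pos: [0.5282, -0.1428, 0.2362]
tool_rot: [3.141, 0.0, -0.483]
contact_force: [-0.2, -0.0, -0.6]
opening: 0.048
grip_force: 15.0
```

Request:
arm_command --pt "0 0 0" --pt "0 0 0" --pt "0 0 0" --pt "0 0 0" --pt "0 0 10" --pt "0 0 20" --pt "0 0 10" --pt "0 0 0" --spin '[0,0,0,0,0,0,0,0]' --jaw 0.26

```text
time: 14.8
tool_pos: [0.5287, -0.143, 0.2783]
tool_rot: [-3.141, -0.004, -0.483]
contact_force: [-0.5, -0.3, -0.1]
opening: 0.0577
grip_force: 0.0
```

Request:
arm_command --pt "0 0 0" --pt "0 0 0" --pt "0 0 0" --pt "0 0 0" --pt "0 0 0" --pt "0 0 0" --pt "0 0 -10" --pt "0 0 -15" --pt "0 0 -10" --pt "0 0 -4" --pt "0 0 0" --spin '[0,0,0,0,0,0,0,0,0,0,0]' --jaw -1

```text
time: 15.9
tool_pos: [0.5281, -0.1428, 0.2365]
tool_rot: [3.141, 0.002, -0.483]
contact_force: [0.2, -0.2, -0.5]
opening: 0.0004
grip_force: 0.0
```

Request:
arm_command --pt "0 0 -2" --pt "0 0 -2" --pt "0 0 -1" --pt "0 0 0" --spin '[0,0,0,0]'

```text
time: 16.3
tool_pos: [0.5283, -0.1428, 0.2324]
tool_rot: [3.142, -0.0, -0.483]
contact_force: [0.1, 0.3, 0.9]
opening: 0.0005
grip_force: 0.0
```

Request:
arm_command --pt "0 0 -1" --pt "0 0 -1" --pt "0 0 0" --spin '[0,0,0]'

```text
time: 16.6
tool_pos: [0.5282, -0.1428, 0.2302]
tool_rot: [3.141, 0.0, -0.483]
contact_force: [0.2, -0.5, 0.7]
opening: 0.0002
grip_force: 0.0
```

Request:
arm_command --pt "0 0 -1" --pt "0 0 0" --spin '[0,0]'

```text
time: 16.8
tool_pos: [0.5283, -0.1428, 0.2296]
tool_rot: [3.142, -0.0, -0.483]
contact_force: [-0.7, 0.5, 2.3]
opening: 0.0004
grip_force: 1.3
```

Contact at the expected height (battery top about 4.5 mm below the meter top). I press firmly, lift and look.

Request:
arm_command --pt "0 0 -1" --pt "0 0 -1" --pt "0 0 0" --pt "0 0 0" --spin '[0,0,0,0]'

```text
time: 17.2
tool_pos: [0.5283, -0.1428, 0.2295]
tool_rot: [3.141, -0.001, -0.483]
contact_force: [-5.1, 2.2, 19.0]
opening: 0.0006
grip_force: 9.2
```

Request:
arm_command --pt "0 0 10" --pt "0 0 20" --pt "0 0 30" --pt "-10 15 30" --pt "-15 25 10" --pt "-10 18 0" --pt "0 0 0" --pt "0 0 0" --spin '[0,0,0,0,0,0,0,0]'

```text
time: 18.0
tool_pos: [0.4935, -0.0849, 0.3275]
tool_rot: [3.141, -0.001, -0.483]
contact_force: [1.2, 0.1, 0.7]
opening: 0.0006
grip_force: 0.0
```

Run:
```python
from h import *
c=read_camera('wrist');np.savez('w5.npz',**c)
o=observe();print(o['time'],o['tool_pos'],o['tool_rot'])
cv2.imwrite('pics/w5.png',cv2.resize(cv2.cvtColor(c['img'],cv2.COLOR_RGB2BGR)[80:240,80:400],(800,400)))
P=cloud(c);h=cv2.cvtColor(c['img'],cv2.COLOR_RGB2HSV);b=cv2.inRange(h,(100,100,20),(128,255,255));b[:80]=0;b[260:]=0;b[:,:120]=0
q=max(cv2.findContours(b,0,1)[0],key=cv2.contourArea);print(cv2.boundingRect(q));m=np.zeros_like(b);cv2.drawContours(m,[q],-1,255,-1)
z=P[m>0][:,2]*1000;print(np.percentile(z,[2,10,50,90,98]))
x=P[m>0]*1000;A=np.c_[x[:,:2]-x[:,:2].mean(0),np.ones(len(x))];print('plane slopes',np.linalg.lstsq(A,x[:,2],rcond=None)[0])
```

```text
18.05 [ 0.4937145  -0.08527814  0.32733702] [ 3.14133811e+00 -6.17340453e-04 -4.83229985e-01]
(320, 123, 31, 34)
[31.32699461 48.89284785 50.49854605 51.39482386 52.04068254]
plane slopes [ 0.88018046  0.9874348  51.21871577]
```

View pics/w5.png

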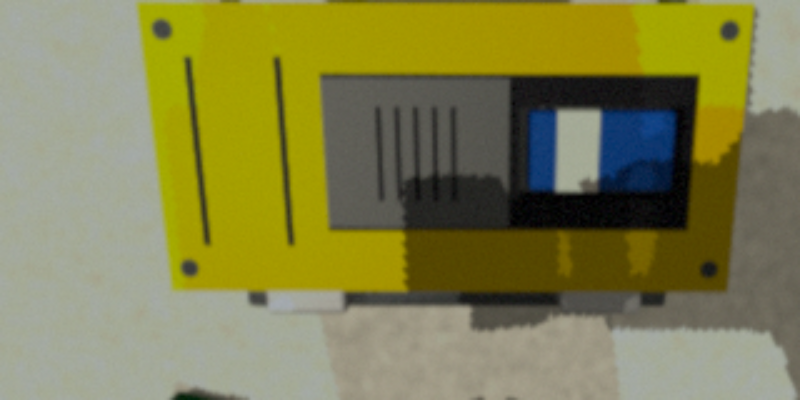

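The battery lies flat in the well at crop (530–675,110–192), 4.5 mm below the top, and the cover is still open. Now I close it.

Request:
arm_command --pt "10 -1 0" --pt "20 -1 -10" --pt "20 -1 -15" --pt "11.6 -0.4 -25" --pt "0 0 -20" --pt "0 0 -12" --pt "0 0 -6" --pt "0 0 -3" --pt "0 0 0" --spin '[0,0,0,0,0,0,0,0,0]'

```text
time: 18.95
tool_pos: [0.5551, -0.0884, 0.2366]
tool_rot: [3.142, -0.001, -0.484]
contact_force: [-0.1, -0.5, 0.2]
opening: 0.0007
grip_force: 0.0
```

Request:
arm_command --pt "0 0 -1" --pt "0 0 -1" --pt "0 0 -0.5" --pt "0 0 0" --spin '[0,0,0,0]'

```text
time: 19.35
tool_pos: [0.5549, -0.0882, 0.2341]
tool_rot: [-3.142, -0.0, -0.483]
contact_force: [0.2, -0.6, -0.3]
opening: 0.0005
grip_force: 0.0
```

Request:
arm_command --pt "0 0 -0.5" --pt "0 0 -0.5" --pt "0 0 0" --spin '[0,0,0]'

```text
time: 19.65
tool_pos: [0.5549, -0.0882, 0.2334]
tool_rot: [-3.142, -0.001, -0.483]
contact_force: [-2.1, 0.3, 6.1]
opening: 0.0001
grip_force: 2.8
```

Request:
arm_command --pt "0 0 -0.7" --pt "0 0 -0.7" --pt "-1.4 -2.7 0" --pt "-1.4 -2.7 0" --pt "-1.4 -2.7 0" --spin '[0,0,0,0,0]'

```text
time: 20.15
tool_pos: [0.5511, -0.0953, 0.2329]
tool_rot: [-3.139, -0.002, -0.483]
contact_force: [-0.2, 7.1, 11.4]
opening: 0.0006
grip_force: 5.7
```

Request:
arm_command --pt "-2.3 -4.4 0" --pt "-2.3 -4.4 0" --pt "-2.3 -4.4 0" --pt "-2.3 -4.4 0" --spin '[0,0,0,0]'

```text
time: 20.55
tool_pos: [0.5418, -0.113, 0.2331]
tool_rot: [-3.139, -0.001, -0.483]
contact_force: [-1.5, 8.1, 13.4]
opening: 0.0003
grip_force: 6.6
```

Request:
arm_command --pt "-2.3 -4.4 0" --pt "-2.3 -4.4 0" --pt "-2.3 -4.4 0" --pt "-2.3 -4.4 0" --spin '[0,0,0,0]'

```text
time: 20.95
tool_pos: [0.5326, -0.1305, 0.2331]
tool_rot: [-3.139, -0.001, -0.483]
contact_force: [-1.0, 7.5, 14.9]
opening: 0.0004
grip_force: 7.2
```

Request:
arm_command --pt "-1.4 -2.7 0" --pt "-1.4 -2.7 0" --pt "-0.9 -1.8 0" --pt "-0.5 -0.9 0" --spin '[0,0,0,0]'

```text
time: 21.35
tool_pos: [0.5283, -0.1387, 0.2331]
tool_rot: [-3.14, -0.001, -0.484]
contact_force: [-2.8, 7.0, 14.9]
opening: 0.0011
grip_force: 7.3
```

Request:
arm_command --pt "-0.5 -0.9 0" --pt "-0.5 -0.9 0" --spin '[0,0]'

```text
time: 21.55
tool_pos: [0.5274, -0.1404, 0.2331]
tool_rot: [-3.139, -0.001, -0.483]
contact_force: [-0.7, 8.1, 14.9]
opening: 0.0006
grip_force: 7.3
```

Request:
arm_command --pt "-0.5 -0.9 0" --pt "-0.5 -0.9 0" --spin '[0,0]'

```text
time: 21.75
tool_pos: [0.5265, -0.142, 0.2331]
tool_rot: [-3.139, -0.001, -0.484]
contact_force: [0.1, 11.3, 14.6]
opening: 0.0006
grip_force: 7.1
```

Request:
arm_command --pt "-0.5 -0.9 0" --pt "-0.5 -0.9 0" --spin '[0,0]'

```text
time: 21.95
tool_pos: [0.526, -0.1439, 0.2333]
tool_rot: [-3.139, -0.003, -0.484]
contact_force: [2.4, 8.7, 12.4]
opening: 0.0005
grip_force: 6.2
```

Request:
arm_command --pt "-0.5 -0.9 0" --pt "-0.5 -0.9 0" --spin '[0,0]'

```text
time: 22.15
tool_pos: [0.5252, -0.1459, 0.2333]
tool_rot: [-3.139, -0.004, -0.484]
contact_force: [3.3, 6.0, 11.5]
opening: 0.0004
grip_force: 5.8
```

Request:
arm_command --pt "0 0 5" --pt "0 0 20" --pt "0 0 30" --pt "-10 15 30" --pt "-15 25 10" --pt "-10 18 0" --pt "0 0 0" --pt "0 0 0" --spin '[0,0,0,0,0,0,0,0]'

```text
time: 22.95
tool_pos: [0.4892, -0.0889, 0.3265]
tool_rot: [3.141, -0.001, -0.483]
contact_force: [1.0, -0.1, 0.5]
opening: 0.0003
grip_force: 0.0
```

Run:
```python
from h import *
c=read_camera('wrist')
o=observe();print(o['time'],o['tool_pos'])
cv2.imwrite('pics/w6.png',cv2.resize(cv2.cvtColor(c['img'],cv2.COLOR_RGB2BGR)[80:240,80:400],(800,400)))
g=cv2.cvtColor(c['img'],cv2.COLOR_RGB2GRAY).astype(int)
print(g[125:150,205:365].mean(0).round().astype(int).tolist())
```

```text
23.0 [ 0.48942822 -0.08932197  0.32632725]
[32, 34, 34, 33, 34, 33, 33, 34, 33, 34, 33, 33, 34, 33, 33, 33, 32, 32, 33, 32, 32, 32, 32, 33, 33, 32, 31, 31, 31, 32, 30, 32, 31, 31, 31, 31, 30, 31, 29, 31, 29, 30, 28, 29, 29, 29, 29, 29, 29, 28, 29, 29, 28, 27, 27, 28, 27, 28, 27, 27, 27, 27, 27, 28, 27, 26, 27, 25, 26, 25, 29, 50, 78, 85, 85, 85, 84, 84, 84, 84, 84, 84, 84, 84, 83, 83, 82, 83, 83, 82, 82, 83, 76, 49, 42, 69, 80, 82, 81, 78, 61, 40, 54, 74, 81, 80, 80, 71, 45, 42, 67, 78, 80, 80, 76, 56, 38, 54, 74, 78, 77, 75, 65, 40, 39, 61, 70, 70, 70, 71, 71, 70, 73, 76, 78, 79, 78, 78, 76, 74, 74, 75, 74, 72, 70, 79, 102, 120, 124, 123, 121, 121, 122, 124, 123, 122, 121, 121, 123, 123]
```

View pics/w6.png

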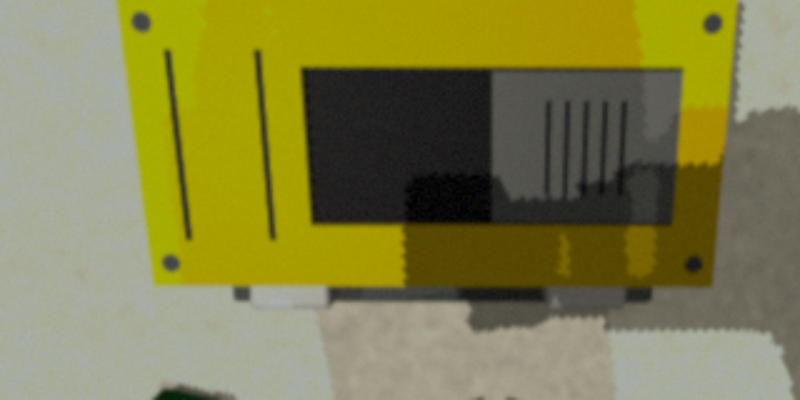

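The cover fills the right end of the track, crop (492–680,70–222), with no gap at its end. It is fully shut and the arm is clear.

```bash
python3 -c "from cell import *; print(hand_in())"
```

```text
the job is handed in; nothing more can be done
None
```

The blue battery pack is lying flat in the well, pushed right down, and the cover is slid fully shut over it; I handed the job in at about 23 s, with press readings on the cover peaking at about 15 N.

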